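# Shut down the polishing station

### The arm

A 6-joint arm with a two-finger parallel gripper is mounted at the origin on the work surface. World frame = base frame: x ahead of the robot, y to its left, z up, the work surface at z = 0. Lengths are in m, angles in rad, forces in N, time in s.
With the tool pointing down it reaches from about 0.4 to 0.825 m from the base axis. Payload 7 kg.
Tool frame: the origin (TCP) lies midway between the tips of the shut fingers; the grasp point (between the pads) lies 19 mm behind it; y points along the fingers, z is the direction in which the jaws open and shut, and the axes are right-handed (so a half turn about y gives the same grasp; the last joint's range is limited). The gripper opens to 88 mm and grips with 3 to 60 N. Pads are 19 mm wide; open, the fingers measure 130 mm over their backs; the gripper's body (78 mm by 193 mm) begins 47 mm behind the grasp point.
Start: joints at [-0.949, 0.359, 0.012, 0, -1.224, -0.288], TCP at [0.221, -0.638, 0.227] pointing down, gripper open.
Joint ranges: [-3.07, 3.07], [-1.43, 2.12], [-1.02, 1.25], [-3.03, 1.67], [-3.05, -0], [-3.03, 3.03]. Speed limits (rad/s): [2.39, 2.39, 3.01, 3.14, 3.14, 3.14].

### API

Orientations are given as [roll, pitch, yaw] about the fixed x, y, z axes, in that order (R = Rz(yaw) Ry(pitch) Rx(roll)).
In Python, from station import readout, eyes, job, nets gives the robot as it stands.
- The arm moves only by the tool play_rows, never from a script. Its argument "increments" is a list of rows, each an object with "linear": the shift along the tool's x, y, z in m, a list of three; "rotation": the turn, a rotation vector about the tool's x, y, z in degrees, a list of three; "claw": the closure, from 0 (fully open) to 1 (shut). A call has 1 to 5 rows; each row is the pose to reach, as a shift and turn from the pose measured when the call began, along the tool's axes at that moment; what a row does not reach only later rows make up. A row lasts 1/8 s, in which the tool goes at most 62.5 mm and 10.7 degrees, less where a joint would pass 70% of its speed; a pose out of reach is approached as far as the arm can. A call with a gripper value outside its range is refused whole. The fingers move at their own pace and stop on an object; "newtons" is the grip in N (left out, the last holds). Time passes only in rows, so rows that repeat a pose let the fingers close. It gives the time, the measured TCP pose, the force and the opening at its end, in the units of the state.
- readout.get_state(): the state, without advancing time (a new reading comes with each control period).
- eyes.grab_frame(name): name is "scene" or "top" or "wrist"; returns (picture, depth): 480x640x3 uint8, blue, green, red; 480x640 float32, m along the optical axis (not along the pixel's ray), 0 where there is no reading.
- eyes.camera_model(name): a dict with "intrinsics" (3x3 intrinsics, pixels), "R" (3x3) and "t" (3): a world point X has camera coordinates R X + t. Camera axes: x right, y down, z forward; pixel columns grow to the right and rows downward; lengths in m; the calibration is good to about 2 mm. A picture is of the moment at which its call begins: read the wrist's pose just before it. camera_model takes no time and is no camera call; for the wrist camera it gives the pose at the moment of the call.
- job.job_done(): hands the job in, once; it reports no verdict.
Trained networks look in the newest picture that a camera, given by its name, has taken for a name from the list of things; names that differ only in an ending like _2 or _b are one class to them, and where a whole thing is asked for, a point or a joint stands for the part that bears it (a point fixed in the world has none). Each returns a list of dicts, best first, with "score" (0 to 1); they miss things now and then, are a little off and sometimes report something else, mostly with a low value. They report only what shows in the picture. A call takes as long as a camera call.
- nets.regions_of(label, camera): "region" (480x640 bool, what is visible of it) and "rect" ([left, top, right, bottom] in pixels, round what is visible of it).
The state is a dict: "t": time; "q": joint angles; "qd": joint speeds; "joint_efforts": joint torques, N m; "eef_pos": TCP position; "ee_rot": TCP orientation; "force": force on the tool from outside, world axes, zero at the start; "moment": the same for the moment, N m; "width": finger opening in m.
Only numpy, scipy, OpenCV 4.12 (cv2) and the standard library are available. Lean on these libraries where they do the work, as an engineer would, in place of code of your own. Each camera call takes 0.05 s, during which the arm holds its last target.

### The job

Shut down the polishing station with the fingertips: press the mushroom-headed button all the way down, so that it stays down and stops the wheel; only then press the square pad down to stop the dust extractor, and let it spring back up. Press gently and straight down without pinching, lifting or shoving the control stations, do not touch the collared button's or the slim plunger's station, the compound bar, the jar or the bracket, and withdraw.

Things in the scene. Friction and masses are not known exactly. Their poses are not given: they have to be found in the camera images.
- mushroom_base: A loose, weighted control station (0.9 kg) on rubber feet: grey housing 90 x 90 x 46 mm high, carrying in the middle of its top the black mushroom-headed stop button. Origin at the centre of its underside, z up; sides along its x and y.
- mushroom_top (a point): Centre of the top of the mushroom-headed stop button: a round black head, 50 mm across at its widest, 15 mm thick, domed with a flat crown 28 mm across, on a narrower neck. The top stands 74 mm above the bench when up.
- mushroom (a joint): Travel of the mushroom button in m: 0 is up, 0.010 is fully down. It moves straight down under about 4 N anywhere in its travel and stays where it is left (no spring); it counts as stopped beyond 0.006.
- square_base: A loose, weighted control station (0.9 kg) on rubber feet: grey housing 90 x 90 x 46 mm high, carrying in the middle of its top the black square push pad. Origin at the centre of its underside, z up; sides along its x and y.
- square_top (a point): Centre of the flat top of the square push pad: black, 46 x 46 mm, sides parallel to its housing, the top 64 mm above the bench when up.
- square (a joint): Travel of the square pad in m: 0 is up, 0.008 is fully down. A spring (1.5 N at first, 5 N fully down) brings it back up; it counts as pressed beyond 0.005.
- collared_base: A loose, weighted control station (0.9 kg) on rubber feet: grey housing 90 x 90 x 46 mm high, carrying in the middle of its top a round black button 27 mm across, sunk 4 mm below the rim of a steel collar (42 mm across, rim 63 mm above the bench). Not to be touched. Origin at the centre of its underside, z up; sides along its x and y.
- collared (a joint): Travel of the collared button in m, 0 up, 0.006 down, sprung. Leave it.
- slim_base: A loose, weighted control station (0.9 kg) on rubber feet: grey housing 90 x 90 x 46 mm high, carrying in the middle of its top a slim round black plunger 14 mm across, its top 72 mm above the bench. Not to be touched. Origin at the centre of its underside, z up; sides along its x and y.
- slim (a joint): Travel of the slim plunger in m, 0 up, 0.008 down, sprung. Leave it.
- compound_bar: A loose off-white bar of polishing compound, 36 x 120 x 30 mm high, long along its y, lying on the bench. Origin: centre of the underside. Leave it.
- paste_jar: A loose jar of polishing paste, 72 mm across, 75 mm high. Origin: centre of the underside. Leave it.
- bracket: A loose polished steel angle bracket lying on the bench: foot 40 x 110 x 6 mm (long along its y), one leg 40 mm high at its +y end. Origin: centre of the foot's underside. Leave it.

How it is judged:
On the way, in this order (a step that is already met when the one before it is completed fails the run):
1. the mushroom button is pressed down (more than 6 of its 10 mm) (value of joint mushroom above 0.006 m), for 0.1 s.
2. the square pad is pressed down (more than 5 of its 8 mm) (value of joint square above 0.005 m), for 0.05 s.
At the end, for the whole second after the job is handed in: The mushroom button is still down (more than 6 of its 10 mm), the square pad is back up (within 1.5 mm), the other two buttons are up (within 1.5 mm), all four stations stand still within 12 mm of where they stood, and the compound bar, jar and bracket are within 5 mm of where they were (value of joint mushroom above 0.006 m and value of joint each of square, collared, slim below 0.0015 m and distance of each of mushroom_base, square_base, collared_base, slim_base from where it was at the start of the episode below 0.012 m and linear speed of each of mushroom_base, square_base, collared_base, slim_base below 0.02 m/s and distance of each of compound_bar, paste_jar, bracket from where it was at the start of the episode below 0.005 m); the robot touches nothing.
It fails at once if the square pad is pressed before the mushroom button is down (value of joint square above 0.002 m and value of joint mushroom below 0.006 m).
It fails at once if the collared button's or the slim plunger's station is touched, or its button pressed (contact force between any of the fingers, the arm and collared_base above 0.5 N or contact force between any of the fingers, the arm and slim_base above 0.5 N or value of joint any of collared, slim above 0.0015 m).
It fails at once if the compound bar, jar or bracket is touched or moved (more than 5 mm) (contact force between any of the fingers, the arm and compound_bar above 0.5 N or distance of any of compound_bar, paste_jar, bracket from where it was at the start of the episode above 0.005 m or contact force between any of the fingers, the arm and paste_jar above 0.5 N or contact force between any of the fingers, the arm and bracket above 0.5 N).
It fails at once if a control station is lifted (more than 6 mm), tipped (0.1 rad) or shoved (12 mm) (height (world z) of any of mushroom_base, square_base, collared_base, slim_base above 0.006 m or angle between any of mushroom_base, square_base, collared_base, slim_base's own z axis and vertical above 0.1 rad or distance of any of mushroom_base, square_base, collared_base, slim_base from where it was at the start of the episode above 0.012 m).
It fails at once if a control is pressed harder than 30 N (contact force between any of the fingers, the arm and mushroom_base above 30 N or contact force between any of the fingers, the arm and square_base above 30 N).
It also fails if it takes over 42 s, if anything falls off the work surface, if the arm or the gripper's body presses on something with over 40 N, if the wrist force passes 120 N, or if a joint passes its speed limit or range.

## Working session

There is one attempt and no reset: what is moved stays moved. The work goes in short steps, Python scripts to look and compute and a tool call to move; the robot and the scene stay as the last step left them, time stands still between calls to the robot, and variables do not carry over. Pictures are saved under pics/ and viewed, and the job is handed in when it is done.

Besides the shell and the picture viewer there is one more tool, called after "Call:" in YAML: its name, and indented under it one key for each argument. play_rows: Moves the arm, as the interface text tells. Its arguments: {"type":"object","properties":{"increments":{"type":"array","items":{"type":"object","properties":{"linear":{"type":"array","items":{"type":"number"}},"rotation":{"type":"array","items":{"type":"number"}},"claw":{"type":"number"}}}},"newtons":{"type":"number"}},"required":["increments"]}

```bash
mkdir -p pics; ls; python3 - <<'E'
from station import readout, eyes, job, nets
import cv2
print(readout.get_state())
for n in ("scene","top"):
    p,d=eyes.grab_frame(n); cv2.imwrite(f"pics/{n}1.png",p); 
    import numpy as np; np.save(f"{n}d.npy",d); m=eyes.camera_model(n); print(n,m)
    for l in ("mushroom_top","square_top","mushroom_base","square_base","collared_base","slim_base","compound_bar","paste_jar","bracket"):
        r=nets.regions_of(l,n); print(l,[(round(x["score"],2),x["rect"]) for x in r[:3]])
E
```

```text
pics
{'t': 0.0, 'q': array([-9.48911156e-01,  3.59381972e-01,  1.10763331e-02, -3.57529729e-04,
       -1.22409721e+00, -2.88074934e-01]), 'qd': array([-2.22178715e-04, -1.31732641e-03,  1.37415486e-03,  6.55006342e-06,
        5.38856857e-04, -1.26750417e-03]), 'joint_efforts': array([-3.76070716e-05, -5.82720244e+01,  2.93048662e+01,  6.99722528e+00,
        6.72475944e-03, -1.51710210e-04]), 'eef_pos': array([ 0.22096542, -0.63729769,  0.22563214]), 'ee_rot': array([-1.56916051e+00,  1.34217052e-04,  3.33688590e-01]), 'force': array([ 0.19616643,  0.79948355, -0.34452501]), 'moment': array([-0.03371826,  0.03357928, -0.01817161]), 'width': 0.08763722662130904}
scene {'intrinsics': array([[548.37780233,   0.        , 326.46533243],
       [  0.        , 548.37780233, 237.09257445],
       [  0.        ,   0.        ,   1.        ]]), 'R': array([[-0.7911146 ,  0.61146991, -0.01556391],
       [ 0.43610441,  0.54602112, -0.71531383],
       [-0.42889466, -0.57268271, -0.69863001]]), 't': array([ 0.47127861, -0.20669613,  1.5145929 ])}
mushroom_top [(0.55, [250.0, 156.3, 270.8, 172.9
[... 733 characters left out ...]
, 'R': array([[ 0.02879746, -0.99932775,  0.02268833],
       [-0.98530633, -0.03220156, -0.16773343],
       [ 0.16835127, -0.01752466, -0.98557127]]), 't': array([-0.03696826,  0.61058689,  0.88336163])}
mushroom_top [(0.67, [472.7, 266.1, 503.5, 294.0])]
square_top [(0.72, [347.1, 250.3, 364.5, 264.9]), (0.68, [259.6, 265.9, 292.3, 294.1])]
mushroom_base [(0.94, [449.8, 252.1, 513.5, 314.6])]
square_base []
collared_base [(0.86, [330.4, 229.3, 381.2, 288.2])]
slim_base [(0.87, [129.6, 288.2, 188.0, 343.9])]
compound_bar [(0.77, [264.7, 333.4, 328.1, 358.3])]
paste_jar [(0.63, [286.4, 138.5, 321.9, 179.7])]
bracket [(0.82, [336.8, 143.4, 389.6, 177.4]), (0.3, [243.3, 250.8, 305.7, 308.1])]
```

View pics/scene1.png

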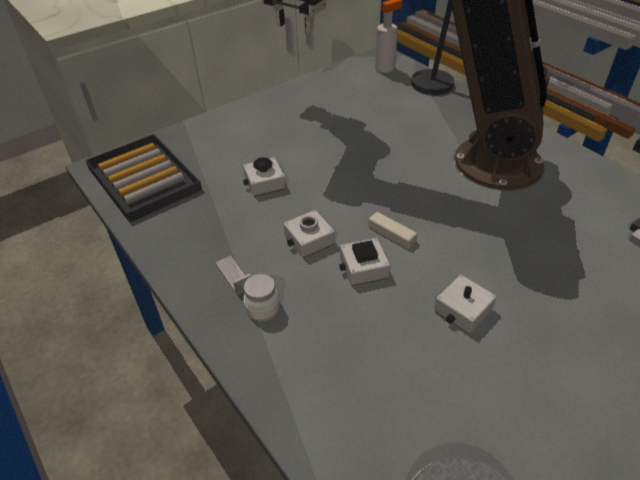

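View pics/top1.png

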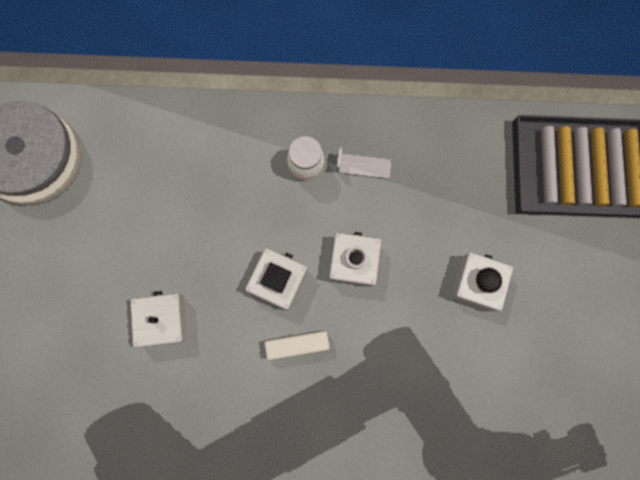

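The picture shows the mushroom head at about (489,280) in the top view and the square pad at (276,277). The collared station is at (356,257), slim at (153,320) and the bar at (297,345). Next I measure both targets from both cameras.

```bash
cat > h.py <<'E'
import numpy as np,cv2
from station import readout, eyes, job, nets
def ray(cam,uv,z,m=None):
    m=m or eyes.camera_model(cam);K,R,t=m["intrinsics"],m["R"],m["t"]
    c=-R.T@t; d=R.T@np.linalg.solve(K,[uv[0],uv[1],1]); return c+d*(z-c[2])/d[2]
def pts(cam,D,mask):
    m=eyes.camera_model(cam);K,R,t=m["intrinsics"],m["R"],m["t"]
    v,u=np.nonzero(mask&(D>0)); z=D[v,u]
    C=np.stack([(u-K[0,2])/K[0,0]*z,(v-K[1,2])/K[1,1]*z,z]); return (R.T@(C-t[:,None])).T
E
python3 - <<'E'
from h import *
rois={"top":{"mush":(465,255,512,305),"sq":(255,255,300,300)},"scene":{"mush":(243,148,284,178),"sq":(345,232,385,268)}}
for n in rois:
    p=cv2.imread(f"pics/{n}1.png");D=np.load(f"{n}d.npy");g=p.max(2)
    for k,(a,b,c,d) in rois[n].items():
        s=np.zeros(g.shape,np.uint8);s[b:d,a:c]=(g[b:d,a:c]<60)
        N,L,S,C=cv2.connectedComponentsWithStats(s)
        i=1+np.argmax(S[1:,4]);P=pts(n,D,L==i)
        zz={"mush":.066,"sq":.064}[k]
        print(n,k,S[i],C[i],"ray",ray(n,C[i],zz).round(4),"depth med",np.median(P,0).round(4),"ztop",np.percentile(P[:,2],[50,90]).round(4), "mid",((np.percentile(P,2,0)+np.percentile(P,98,0))/2).round(4))
        cnt=np.argwhere(L==i)[:,::-1].astype(np.float32)
        W=np.array([ray(n,q,zz)[:2] for q in cnt],np.float32); print(cv2.minAreaRect(W))
# others
for k,uv,z in (("coll",(356,257),.063),("slim",(153,320),.072),("bar",(297,345),.03),("jar",(306,153),.075),("br",(364,165),.006)): print(k,ray("top",uv,z).round(3))
E
```

```text
top mush [477 268  24  24 399] [487.60651629 279.68421053] ray [ 0.5537 -0.3262  0.066 ] depth med [ 0.5539 -0.3226  0.0727] ztop [0.0727 0.0755] mid [ 0.5532 -0.3263  0.072 ]
((0.553979218006134, -0.32793426513671875), (0.0432560071349144, 0.04342756047844887), 88.62710571289062)
top sq [261 264  29  28 502] [275.11553785 277.51195219] ray [0.5456 0.0698 0.064 ] depth med [0.5454 0.0698 0.0641] ztop [0.0641 0.066 ] mid [0.5456 0.07   0.0643]
((0.5456359386444092, 0.06965457648038864), (0.041608262807130814, 0.041390832513570786), 66.19794464111328)
scene mush [254 158  18  14 193] [262.43523316 164.03626943] ray [ 0.5539 -0.3228  0.066 ] depth med [ 0.5564 -0.3176  0.0703] ztop [0.0703 0.0734] mid [ 0.5548 -0.3218  0.0622]
((0.5549912452697754, -0.3216641843318939), (0.05552475154399872, 0.04542823135852814), 51.134525299072266)
scene sq [353 241  24  22 388] [364.4742268  251.43041237] ray [0.5514 0.0789 0.064 ] depth med [0.5498 0.0777 0.0625] ztop [0.0625 0.0651] mid [0.549  0.0749 0.0584]
((0.5512223243713379, 0.07835465669631958), (0.05562082678079605, 0.04674912244081497), 68.24197387695312)
coll [ 0.589 -0.08   0.063]
slim [0.461 0.285 0.072]
bar [0.423 0.026 0.03 ]
jar [0.785 0.021 0.075]
br [ 0.789 -0.098  0.006]
```

Call:
play_rows:
  increments:
    - {"linear": [0.045,0,0.02],"rotation": [0,0,0],"claw": 1}
    - {"linear": [0.09,0,0.04],"rotation": [0,0,0],"claw": 1}
    - {"linear": [0.135,0,0.06],"rotation": [0,0,0],"claw": 1}
    - {"linear": [0.18,0,0.08],"rotation": [0,0,0],"claw": 1}
    - {"linear": [0.225,0,0.1],"rotation": [0,0,0],"claw": 1}
  newtons: 10

```text
t: 1.62
eef_pos: [0.402, -0.4684, 0.2268]
ee_rot: [-1.571, -0.0, 0.334]
force: [0.5, -0.8, 1.0]
width: 0.0433
```

Call:
play_rows:
  increments:
    - {"linear": [0.045,0,0.02],"rotation": [0,0,0],"claw": 1}
    - {"linear": [0.09,0,0.04],"rotation": [0,0,0],"claw": 1}
    - {"linear": [0.14,0,0.062],"rotation": [0,0,0],"claw": 1}
    - {"linear": [0.14,0,0.062],"rotation": [0,0,0],"claw": 1}
    - {"linear": [0.14,0,0.062],"rotation": [0,0,0],"claw": 1}

```text
t: 2.25
eef_pos: [0.514, -0.3637, 0.2267]
ee_rot: [-1.571, 0.0, 0.335]
force: [-1.1, -0.5, -0.6]
width: 0.0004
```

```bash
python3 - <<'E'
from h import *
s=readout.get_state();print(s["t"],s["eef_pos"],s["ee_rot"],s["width"],s["force"])
m=eyes.camera_model("wrist");p,d=eyes.grab_frame("wrist");cv2.imwrite("pics/w1.png",p);np.save("wd.npy",d)
import pickle;pickle.dump(m,open("wm.pkl","wb"))
for r in nets.regions_of("mushroom_top","wrist"): print(r["score"],r["rect"])
E
```

```text
2.25 [ 0.51398637 -0.36371475  0.22671097] [-1.57105929e+00  6.13225459e-05  3.34711691e-01] 0.0004338499155530266 [-1.10194041 -0.48893832 -0.63077178]
0.7 [274.4, 203.2, 407.1, 299.8]
0.59 [311.8, 253.9, 369.1, 293.2]
```

View pics/w1.png

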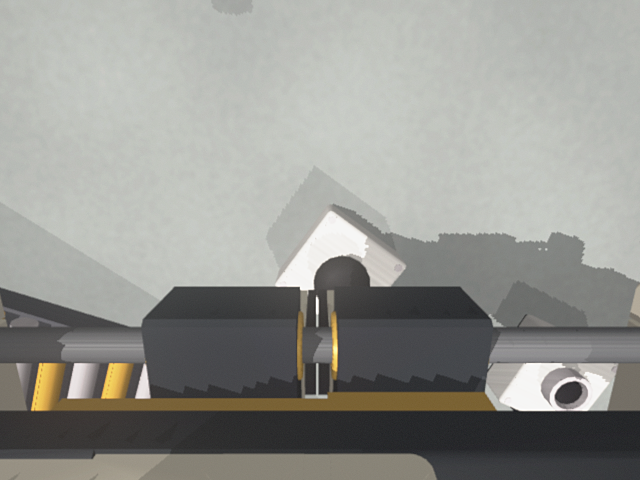

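```bash
python3 - <<'E'
from h import *
import pickle;m=pickle.load(open("wm.pkl","rb"));print(m["intrinsics"][0,0])
for z in (.062,.066,.07): print(ray("wrist",(342,284),z,m).round(4), ray("wrist",(342,256),z,m).round(4))
print(ray("wrist",(571,391),.063,m))
E
```

```text
388.43818518659566
[ 0.555  -0.3267  0.062 ] [ 0.5307 -0.3356  0.062 ]
[ 0.5536 -0.3274  0.066 ] [ 0.5296 -0.3362  0.066 ]
[ 0.5522 -0.3282  0.07  ] [ 0.5285 -0.3369  0.07  ]
[ 0.58515053 -0.08202411  0.063     ]
```

Call:
play_rows:
  increments:
    - {"linear": [0.05,0.0,0.0215],"rotation": [0,0,0],"claw": 1}
    - {"linear": [0.05,0.045,0.0215],"rotation": [0,0,0],"claw": 1}
    - {"linear": [0.05,0.09,0.0215],"rotation": [0,0,0],"claw": 1}
    - {"linear": [0.05,0.13,0.0215],"rotation": [0,0,0],"claw": 1}
    - {"linear": [0.05,0.13,0.0215],"rotation": [0,0,0],"claw": 1}

```text
t: 2.98
eef_pos: [0.5507, -0.3281, 0.0939]
ee_rot: [-1.567, 0.005, 0.331]
force: [0.3, -0.1, 1.5]
width: 0.0005
```

```bash
python3 - <<'E'
from h import *
p,d=eyes.grab_frame("top");cv2.imwrite("pics/t2.png",cv2.resize(p[180:380,380:600],None,fx=3,fy=3))
p,d=eyes.grab_frame("scene");cv2.imwrite("pics/s2.png",cv2.resize(p[60:240,180:380],None,fx=3,fy=3))
print(readout.get_state())
E
```

```text
{'t': 3.075, 'q': array([-0.23319637,  0.41126909, -0.22180857,  0.00115533, -0.93665537,
       -1.00603617]), 'qd': array([ 0.00555371, -0.0247813 ,  0.02237892,  0.0030722 ,  0.00195171,
       -0.00043869]), 'joint_efforts': array([-8.53967643e-02, -5.55614269e+01,  2.35670865e+01,  5.60872167e+00,
       -4.99132415e-02, -3.52035731e-04]), 'eef_pos': array([ 0.55375085, -0.32902296,  0.09809403]), 'ee_rot': array([-1.57215205e+00, -3.99398312e-04,  3.32248084e-01]), 'force': array([ 0.82144961, -0.0942522 ,  0.89349354]), 'moment': array([-0.02443784, -0.07878407, -0.00339476]), 'width': 0.00011841836405142}
```

View pics/s2.png

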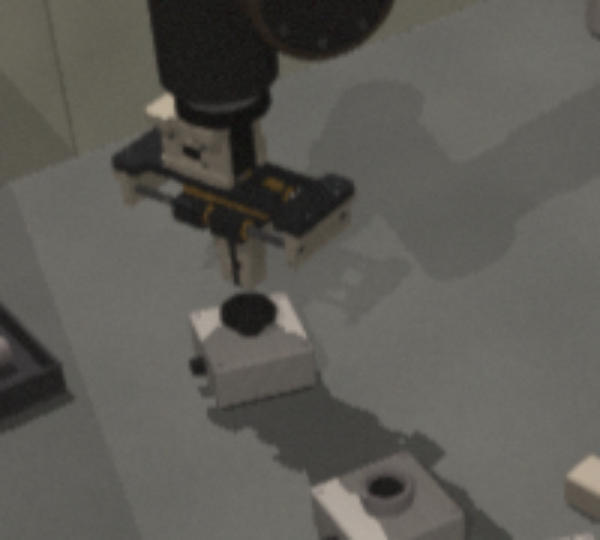

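The shut fingertips hang directly above the head, at about (243,283) in the crop. I'll descend slowly.

Call:
play_rows:
  increments:
    - {"linear": [0,0.006,0.001],"rotation": [0,0,0],"claw": 1}
    - {"linear": [0,0.011,0.001],"rotation": [0,0,0],"claw": 1}
    - {"linear": [0,0.015,0.001],"rotation": [0,0,0],"claw": 1}
    - {"linear": [0,0.019,0.001],"rotation": [0,0,0],"claw": 1}
    - {"linear": [0,0.02,0.001],"rotation": [0,0,0],"claw": 1}

```text
t: 3.7
eef_pos: [0.5533, -0.328, 0.0777]
ee_rot: [-1.572, 0.0, 0.332]
force: [-0.8, 0.7, -0.8]
width: 0.0007
```

Call:
play_rows:
  increments:
    - {"linear": [0,0.003,0],"rotation": [0,0,0],"claw": 1}
    - {"linear": [0,0.005,0],"rotation": [0,0,0],"claw": 1}
    - {"linear": [0,0.007,0],"rotation": [0,0,0],"claw": 1}
    - {"linear": [0,0.007,0],"rotation": [0,0,0],"claw": 1}

```text
t: 4.2
eef_pos: [0.5534, -0.328, 0.0707]
ee_rot: [-1.572, -0.0, 0.332]
force: [-0.5, 0.1, 1.7]
width: 0.0001
```

Call:
play_rows:
  increments:
    - {"linear": [0,0.001,0],"rotation": [0,0,0],"claw": 1}
    - {"linear": [0,0.002,0],"rotation": [0,0,0],"claw": 1}
    - {"linear": [0,0.003,0],"rotation": [0,0,0],"claw": 1}
    - {"linear": [0,0.004,0],"rotation": [0,0,0],"claw": 1}
    - {"linear": [0,0.0045,0],"rotation": [0,0,0],"claw": 1}

```text
t: 4.82
eef_pos: [0.5534, -0.328, 0.0662]
ee_rot: [-1.572, -0.0, 0.332]
force: [-0.6, 0.4, 3.7]
width: 0.0006
```

Call:
play_rows:
  increments:
    - {"linear": [0,0.0005,0],"rotation": [0,0,0],"claw": 1}
    - {"linear": [0,0.001,0],"rotation": [0,0,0],"claw": 1}
    - {"linear": [0,0.0015,0],"rotation": [0,0,0],"claw": 1}
    - {"linear": [0,0.0015,0],"rotation": [0,0,0],"claw": 1}

```text
t: 5.32
eef_pos: [0.5534, -0.328, 0.0646]
ee_rot: [-1.572, -0.0, 0.332]
force: [0.3, 0.9, 3.2]
width: 0.0004
```

Call:
play_rows:
  increments:
    - {"linear": [0,0.0004,0],"rotation": [0,0,0],"claw": 1}
    - {"linear": [0,0.0008,0],"rotation": [0,0,0],"claw": 1}
    - {"linear": [0,0.0008,0],"rotation": [0,0,0],"claw": 1}

```text
t: 5.7
eef_pos: [0.5534, -0.3281, 0.0643]
ee_rot: [-1.572, -0.0, 0.333]
force: [-1.4, 2.3, 7.7]
width: 0.0006
```

Force rises at z = 0.0643, so the button has bottomed. Retreating straight up.

Call:
play_rows:
  increments:
    - {"linear": [0,-0.01,0],"rotation": [0,0,0],"claw": 1}
    - {"linear": [0,-0.05,0],"rotation": [0,0,0],"claw": 1}
    - {"linear": [0,-0.1,0],"rotation": [0,0,0],"claw": 1}
    - {"linear": [0.018,-0.12,0.055],"rotation": [0,0,0],"claw": 1}
    - {"linear": [0.035,-0.12,0.108],"rotation": [0,0,0],"claw": 1}

```text
t: 6.32
eef_pos: [0.5521, -0.2138, 0.1865]
ee_rot: [-1.574, -0.004, 0.331]
force: [1.7, 0.2, -0.9]
width: 0.0005
```

```bash
python3 - <<'E'
from h import *
p,D=eyes.grab_frame("scene");cv2.imwrite("pics/s3.png",cv2.resize(p[120:240,180:380],None,fx=4,fy=4))
g=p.max(2);a,b,c,d=243,148,284,180
s=np.zeros(g.shape,np.uint8);s[b:d,a:c]=(g[b:d,a:c]<60);P=pts("scene",D,s>0);print(np.percentile(P[:,2],[50,90]),P.shape)
s=readout.get_state();print(s["t"],s["eef_pos"],s["ee_rot"])
E
```

```text
[0.06098743 0.06416024] (179, 3)
6.375 [ 0.55121019 -0.20847743  0.18568018] [-1.57165581 -0.00347431  0.33305157]
```

View pics/s3.png

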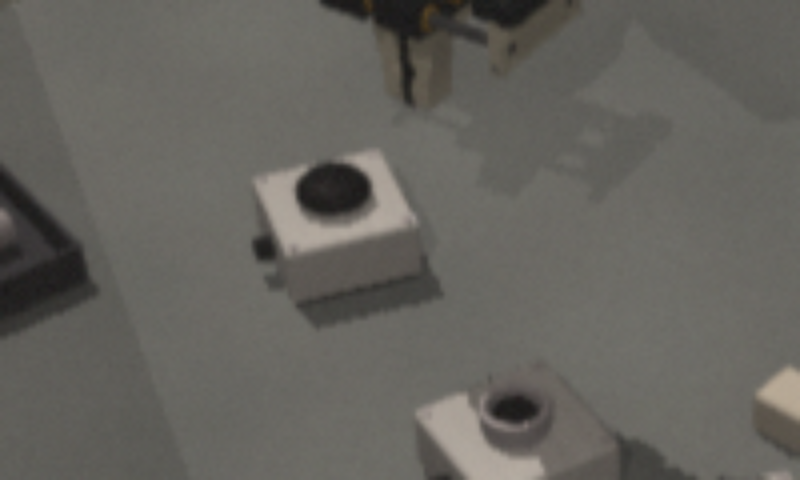

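The mushroom head at (333,188) in the crop sits about 9–10 mm lower (depth went from 70.3 to 61.0 mm). Now to the square pad.

Call:
play_rows:
  increments:
    - {"linear": [0.017,0,0.053],"rotation": [0,0,0],"claw": 1}
    - {"linear": [0.034,0,0.106],"rotation": [0,0,0],"claw": 1}
    - {"linear": [0.051,0,0.158],"rotation": [0,0,0],"claw": 1}
    - {"linear": [0.068,0,0.21],"rotation": [0,0,0],"claw": 1}
    - {"linear": [0.086,0,0.265],"rotation": [0,0,0],"claw": 1}

```text
t: 7.0
eef_pos: [0.5456, 0.0717, 0.1861]
ee_rot: [-1.572, -0.004, 0.333]
force: [0.4, -0.5, -0.0]
width: 0.0006
```

Call:
play_rows:
  increments:
    - {"linear": [0,0,0],"rotation": [0,0,0],"claw": 1}

```text
t: 7.12
eef_pos: [0.5456, 0.0751, 0.1864]
ee_rot: [-1.571, -0.005, 0.337]
force: [-0.2, 0.0, 0.9]
width: 0.0005
```

Call:
play_rows:
  increments:
    - {"linear": [-0.0016,0.0,-0.0047],"rotation": [0,0,0],"claw": 1}
    - {"linear": [-0.0016,0.03,-0.0047],"rotation": [0,0,0],"claw": 1}
    - {"linear": [-0.0016,0.06,-0.0047],"rotation": [0,0,0],"claw": 1}
    - {"linear": [-0.0016,0.09,-0.0047],"rotation": [0,0,0],"claw": 1}
    - {"linear": [-0.0016,0.09,-0.0047],"rotation": [0,0,0],"claw": 1}

```text
t: 7.75
eef_pos: [0.5445, 0.068, 0.0945]
ee_rot: [-1.572, 0.0, 0.335]
force: [0.6, 0.2, 0.4]
width: 0.0005
```

```bash
python3 - <<'E'
from h import *
p,d=eyes.grab_frame("scene");cv2.imwrite("pics/s4.png",cv2.resize(p[160:310,270:470],None,fx=4,fy=4))
s=readout.get_state();print(s["t"],s["eef_pos"],s["ee_rot"])
E
```

```text
7.8 [0.54567946 0.06868525 0.09612749] [-1.57184332 -0.00248829  0.33572042]
```

View pics/s4.png

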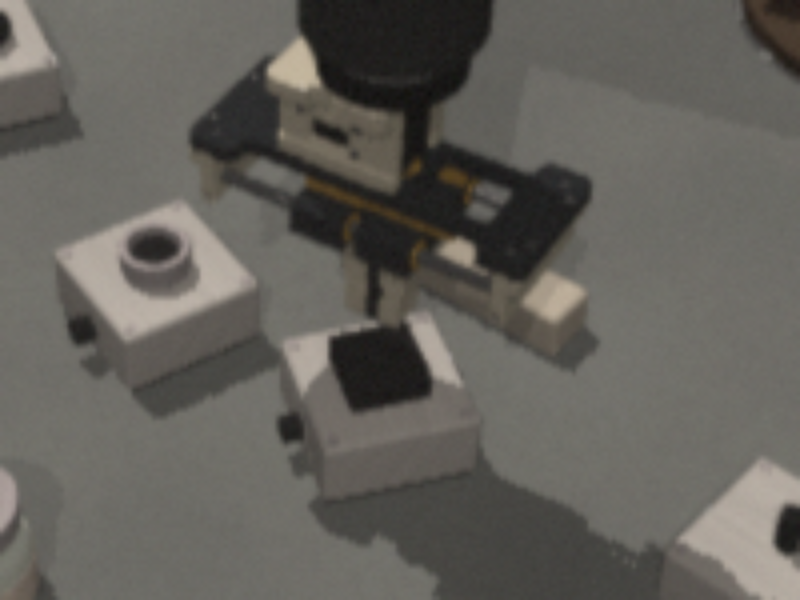

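The fingertips at (375,318) are lined up above the pad at (380,355), with clearance to everything else. Pressing slowly.

Call:
play_rows:
  increments:
    - {"linear": [0,0.01,0],"rotation": [0,0,0],"claw": 1}
    - {"linear": [0,0.018,0],"rotation": [0,0,0],"claw": 1}
    - {"linear": [0,0.024,0],"rotation": [0,0,0],"claw": 1}
    - {"linear": [0,0.028,0],"rotation": [0,0,0],"claw": 1}
    - {"linear": [0,0.029,0],"rotation": [0,0,0],"claw": 1}

```text
t: 8.43
eef_pos: [0.5457, 0.0687, 0.0668]
ee_rot: [-1.572, -0.002, 0.336]
force: [-0.3, -0.3, 0.4]
width: 0.0002
```

Call:
play_rows:
  increments:
    - {"linear": [0,0.002,0],"rotation": [0,0,0],"claw": 1}
    - {"linear": [0,0.004,0],"rotation": [0,0,0],"claw": 1}
    - {"linear": [0,0.006,0],"rotation": [0,0,0],"claw": 1}
    - {"linear": [0,0.007,0],"rotation": [0,0,0],"claw": 1}
    - {"linear": [0,0.007,0],"rotation": [0,0,0],"claw": 1}

```text
t: 9.05
eef_pos: [0.5458, 0.0688, 0.06]
ee_rot: [-1.572, -0.002, 0.336]
force: [-1.3, 1.3, 3.1]
width: 0.0003
```

Call:
play_rows:
  increments:
    - {"linear": [0,0.001,0],"rotation": [0,0,0],"claw": 1}
    - {"linear": [0,0.002,0],"rotation": [0,0,0],"claw": 1}
    - {"linear": [0,0.003,0],"rotation": [0,0,0],"claw": 1}
    - {"linear": [0,0.0035,0],"rotation": [0,0,0],"claw": 1}
    - {"linear": [0,0.0035,0],"rotation": [0,0,0],"claw": 1}

```text
t: 9.68
eef_pos: [0.5459, 0.0688, 0.0565]
ee_rot: [-1.572, -0.002, 0.336]
force: [-1.6, 1.5, 3.5]
width: 0.0009
```

Call:
play_rows:
  increments:
    - {"linear": [0,0.0005,0],"rotation": [0,0,0],"claw": 1}
    - {"linear": [0,0.001,0],"rotation": [0,0,0],"claw": 1}
    - {"linear": [0,0.001,0],"rotation": [0,0,0],"claw": 1}

```text
t: 10.05
eef_pos: [0.5459, 0.0688, 0.0562]
ee_rot: [-1.572, -0.003, 0.336]
force: [-3.8, 0.0, 11.3]
width: 0.0003
```

The pad has reached its stop at 11 N. Withdrawing straight up.

Call:
play_rows:
  increments:
    - {"linear": [0,-0.01,0],"rotation": [0,0,0],"claw": 1}
    - {"linear": [0,-0.04,0],"rotation": [0,0,0],"claw": 1}
    - {"linear": [0,-0.09,0],"rotation": [0,0,0],"claw": 1}
    - {"linear": [0,-0.14,0],"rotation": [0,0,0],"claw": 1}
    - {"linear": [0,-0.16,0],"rotation": [0,0,0],"claw": 1}

```text
t: 10.68
eef_pos: [0.5464, 0.0691, 0.2196]
ee_rot: [-1.572, -0.007, 0.336]
force: [1.0, -0.3, -0.8]
width: 0.0005
```

Call:
play_rows:
  increments:
    - {"linear": [0,0,0],"rotation": [0,0,0],"claw": 1}
    - {"linear": [0,0,0],"rotation": [0,0,0],"claw": 1}

```text
t: 10.92
eef_pos: [0.5459, 0.0689, 0.2188]
ee_rot: [-1.572, -0.006, 0.336]
force: [0.9, -0.2, -0.4]
width: 0.0005
```

```bash
python3 - <<'E'
from h import *
p,D=eyes.grab_frame("scene");cv2.imwrite("pics/s5.png",p)
g=p.max(2)
p0=cv2.imread("pics/scene1.png");D0=np.load("scened.npy")
for k,(a,b,c,d) in {"mush":(243,148,284,180),"sq":(345,232,385,268)}.items():
  for q,E in ((p0,D0),(p,D)):
    s=np.zeros(g.shape,np.uint8);s[b:d,a:c]=(q.max(2)[b:d,a:c]<60)
    P=pts("scene",E,s>0);M=cv2.moments(s,True);print(k,np.percentile(P[:,2],[50,90]).round(4),M["m10"]/M["m00"],M["m01"]/M["m00"],M["m00"])
s=readout.get_state();print(s["t"],s["eef_pos"],s["force"])
E
```

```text
mush [0.0703 0.0734] 262.18367346938777 164.26530612244898 196.0
mush [0.0609 0.0644] 262.6327683615819 167.07909604519773 177.0
sq [0.0625 0.0651] 364.32480818414325 251.54219948849104 391.0
sq [0.0626 0.065 ] 364.3617571059431 251.58656330749355 387.0
10.975 [0.54569258 0.06878766 0.218301  ] [-0.40056459 -0.69097737  0.50669566]
```

View pics/s5.png

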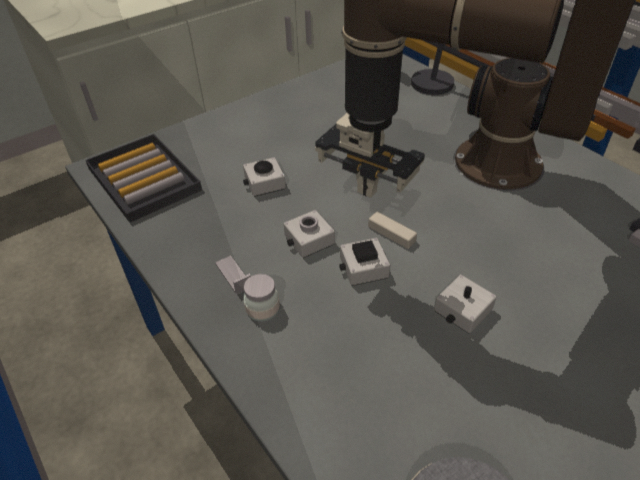

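The mushroom head at (262,167) is still down, and the square pad at (364,251) is back up with nothing displaced. The gripper hangs clear at (365,170).

```bash
python3 -c "
from station import job
print(job.job_done())"
```

```text
the job is handed in; nothing more can be done
None
```

I pressed the mushroom button to its stop with the shut fingertips. Then I pressed the square pad to its stop, let it spring back, lifted straight up and handed the job in at about 11 s. The hand-in gave no verdict.

- **Mushroom button:** the depth picture shows it about 9 mm lower than at the start and staying down. The contact force read 7.7 N at its stop.
- **Square pad:** its height is back within 0.1 mm of the start. The contact force read 11.3 N at its stop.
- **Other items:** in the last picture nothing appears to have moved. I judged the two other stations, the compound bar, the jar and the bracket by eye only.
- **Arm:** the fingertips are about 22 cm above the bench and clear of everything.

The two cameras disagreed by up to 9 mm on the square pad's position. I used the top camera, because the scene camera's view also took in the pad's side. No final check failed.

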